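# Swap the battery packs in a sign control box

### The arm

A 6-joint arm with a two-finger parallel gripper is mounted at the origin on the work surface. World frame = base frame: x ahead of the robot, y to its left, z up, the work surface at z = 0. Lengths are in mm, angles in rad, forces in N, time in s.
With the tool pointing down it reaches from about 350 to 975 mm from the base axis. Payload 7.1 kg.
Tool frame: the origin (TCP) lies on the front face of the gripper's body, between the roots of the fingers; the fingertips stand 80 mm ahead of it and the grasp point (between the pads) lies 61 mm ahead of it; z points along the fingers, y is the line along which they close (so a half turn about z gives the same grasp; the last joint's range is limited). The gripper opens to 88 mm and grips with 3 to 60 N. Pads are 20 mm wide; open, the fingers measure 115 mm over their backs; the gripper's body (75 mm by 178 mm) begins 61 mm behind the grasp point.
Start: joints at [1.228, 0.423, 1.63, -0, 1.089, -0.019], TCP at [198.825, 592.515, 302.675] pointing down, gripper open.
Joint ranges: [-3, 3], [-0.9, 2.11], [0.09, 2.58], [-1.31, 4.45], [0.11, 2.69], [-2.54, 2.54]. Speed limits (rad/s): [2.39, 2.39, 3.01, 3.14, 3.14, 3.14].

### API

Orientations are given as a rotation vector (axis times angle).
In Python, from workcell import readout, vision, close_job gives the robot as it stands.
- The arm moves only by the tool servo_tool, never from a script. Its argument "plan" is a list that holds one entry, the list of rows, each a list of 7 numbers: the gripper command: -1 is fully open, 1 is shut, values between are in proportion, then the shift along the world's x, y, z in units of 40 mm (1.0 is 40 mm), then the turn, a rotation vector about the world's x, y, z in units of 5 degrees (1.0 is 5 degrees). A call has 1 to 5 rows; each row shifts and turns the commanded pose from where the row before left it; what a row does not reach is not made up. A row lasts 1/12 s, in which the tool goes at most 41.7 mm and 7.16 degrees, less where a joint would pass 70% of its speed; a pose out of reach is approached as far as the arm can. A call is refused whole if a number of a shift passes 1 or a number of a turn 1, either way. A call with a gripper value outside its range is refused whole. The fingers move at their own pace and stop on an object; the grip force is fixed at half the most. Time passes only in rows, so rows that do not move let the fingers close. It gives the time, the measured TCP pose, the force, the opening and the grip force at its end, in the units of the state.
- readout.get_obs(): the state, without advancing time (a new reading comes with each control period).
- vision.get_image(name): name is "side" or "top"; returns the picture (400x640x3 uint8, red, green, blue); there is no depth.
- vision.camera_params(name): a dict with "fx", "fy", "cx", "cy" (pixels), "rvec" (rotation vector, rad) and "tvec" (3), from world to camera coordinates, as OpenCV has them. Camera axes: x right, y down, z forward; pixel columns grow to the right and rows downward; lengths in mm; the calibration is good to about 2 mm. A picture is of the moment at which its call begins. camera_params takes no time and is no camera call.
- close_job(): hands the job in; it is judged then, once.
The state is a dict: "t": time; "qpos": joint angles; "qvel": joint speeds; "joint_torque": joint torques, N m; "ee_pos": TCP position; "orientation": TCP orientation; "ft_force": force on the tool from outside, world axes, zero at the start; "moment": the same for the moment, N m; "width": finger opening in mm; "grasp_force": force on a finger pad.
Only numpy, scipy, OpenCV 4.12 (cv2) and the standard library are available. Lean on these libraries where they do the work, as an engineer would, in place of code of your own. Each camera call takes 0.05 s, during which the arm holds its last target. There are 200 camera calls.

### The job

Change the batteries in the control box: slide the thumb latch aside so the cover springs open, stand every spent pack from the box upright in the steel return tray, and seat each fresh pack from the bench upright on the floor of a bay of its own. Then push the cover shut until its latch snaps in, and leave the mug where it stands.

Things in the scene. Friction and masses are not known exactly. Their poses are not given: they have to be found in the camera images.
- control_box: grey control box fixed to the bench, outside 222 (x) x 136 (y) x 95 mm high, walls and floor 5; origin: centre of its underside. Three bays in a row along x at x = -72, 0, +72, each 68 (x) x 126 (y) mm, parted by dividers 4 thick, rising 22 above the floor (floor at z 5). Cover hinged on the +y rim, latch and strike on the -y side
- bay0 (a point): middle of a bay's floor in the control box
- bay1 (a point): middle of a bay's floor in the control box
- bay2 (a point): middle of a bay's floor in the control box
- cover (a joint): white cover of the box, plate 226 (x) x 140 (y) x 8 mm; angle in rad, 0 flat shut, 2.0 stop, leaning back past upright. Hinge axis along the box's x at box y +68, z 95 mm; shut, the plate spans z 95 to 103. A spring throws and holds it open (3 N at the free edge); push it over from its outer side and press the free edge down, about 12 N, till it snaps; latched it rests at 0.01 to 0.03
- cover_edge (a point): middle of the outer (top) face of the cover at its free edge, 140 mm from the hinge
- latch (a joint): sprung thumb latch on the cover's free edge, slides sideways; m, 0 = tongue out (at rest, latched), grows towards the box's -x, stop 0.015; 3 N at rest, 7 N at the stop. Its tongue hangs below the edge, sloped beneath. Slid 9 mm or more with the cover shut, the cover springs up; below 0.003 with the cover below 0.045 rad means snapped in
- strike_mid (a point): middle of the strike, a steel block on the box's -y wall that holds the tongue down: 30 (box x) x 20 (y) x 10 (z) mm, in the box frame x 0 to 30, y -68 to -88, z 79 to 89 mm
- thumb_tab (a point): middle of the top face of the latch's black thumb tab, 12 mm from its outer end. The tab is 16 (box x) x 44 (y) x 14 mm high and sticks out beyond the cover's free edge (shut: box frame x -22 to -6, y -74 to -118, z 91 to 105 mm). Push it from its +x side or pinch it across its 16 mm; it rises with the cover
- tray: open steel return tray fixed to the bench, outside 238 (x) x 150 (y) x 35 high, walls and floor 4 mm; origin: centre of its underside; room for three packs side by side along its x, handles along x
- old0: spent battery pack, black block 56 x 96 x 42 high with paper label, 300 g (hidden variation 0.8 to 1.25), centred on top a plain grey upright handle 42 long (x) x 14 thick (y) x 36 high (top at 78 mm); origin: centre of the underside, z up, x along the handle; grip the handle across its 14 mm; starts standing in a bay of the shut box; one or none may be absent
- old1: spent battery pack, black block 56 x 96 x 42 high with paper label, 300 g (hidden variation 0.8 to 1.25), centred on top a plain grey upright handle 42 long (x) x 14 thick (y) x 36 high (top at 78 mm); origin: centre of the underside, z up, x along the handle; grip the handle across its 14 mm; starts standing in a bay of the shut box; one or none may be absent
- old2: spent battery pack, black block 56 x 96 x 42 high with paper label, 300 g (hidden variation 0.8 to 1.25), centred on top a plain grey upright handle 42 long (x) x 14 thick (y) x 36 high (top at 78 mm); origin: centre of the underside, z up, x along the handle; grip the handle across its 14 mm; starts standing in a bay of the shut box; one or none may be absent
- new0: fresh battery pack, black block 56 x 96 x 42 high with paper label, 300 g (hidden variation 0.8 to 1.25), centred on top a plain grey upright handle 42 long (x) x 14 thick (y) x 36 high (top at 78 mm); origin: centre of the underside, z up, x along the handle; grip the handle across its 14 mm; starts standing on the bench between box and tray; one or none may be absent
- new1: fresh battery pack, black block 56 x 96 x 42 high with paper label, 300 g (hidden variation 0.8 to 1.25), centred on top a plain grey upright handle 42 long (x) x 14 thick (y) x 36 high (top at 78 mm); origin: centre of the underside, z up, x along the handle; grip the handle across its 14 mm; starts standing on the bench between box and tray; one or none may be absent
- new2: fresh battery pack, black block 56 x 96 x 42 high with paper label, 300 g (hidden variation 0.8 to 1.25), centred on top a plain grey upright handle 42 long (x) x 14 thick (y) x 36 high (top at 78 mm); origin: centre of the underside, z up, x along the handle; grip the handle across its 14 mm; starts standing on the bench between box and tray; one or none may be absent
- mug: bystander: blue mug, 80 mm wide, 90 high, beyond the far end of the control box; origin: centre of its underside
Mind the look-alikes: they are no part of the job. What is shaped like the new0 but brown or green is not meant.

How it is judged:
By the outcome, as a careful person would: the job done as asked, in the order asked, and still so for the second after the job is handed in, with the robot touching nothing.
Of old0, old1, old2 only 2 to 3 are there at a start; the rules pass over those that are not, and their reading is None.
Of new0, new1, new2 only 2 to 3 are there at a start; the rules pass over those that are not, and their reading is None.
At some moment in a run one of old0, old1, old2, new0, new1, new2 may be knocked a few centimetres aside while the robot is not near it.
Once in a run the grip may slacken for a moment while it holds something.
It also fails if it takes over 210 s, if anything falls off the work surface, if the arm or the gripper's body presses on something with over 40 N, if the wrist force passes 120 N, or if a joint passes its speed limit or range.

## Working session

There is one attempt and no reset: what is moved stays moved. The work goes in short steps, Python scripts to look and compute and a tool call to move; the robot and the scene stay as the last step left them, time stands still between calls to the robot, and variables do not carry over. Pictures are saved under pics/ and viewed, at most 14 in all, crops included, and the job is handed in when it is done.

Besides the shell and the picture viewer there is one more tool, called after ">>>" by a JSON object that holds its "api" and its "payload". servo_tool: Moves the arm, as the interface text tells. Its arguments: {"type":"object","properties":{"plan":{"type":"array"}},"required":["plan"]}

```bash
mkdir -p pics; cat > h.py <<'E'
import numpy as np, cv2
from workcell import readout, vision
def snap(n,f):
    im=vision.get_image(n); cv2.imwrite(f'pics/{f}.png',im[:,:,::-1]); return im
def cam(n):
    p=vision.camera_params(n); K=np.array([[p['fx'],0,p['cx']],[0,p['fy'],p['cy']],[0,0,1.]])
    R=cv2.Rodrigues(np.array(p['rvec'],float))[0]; return K,R,np.array(p['tvec'],float).ravel()
def ray(n,u,v,z):
    K,R,t=cam(n); d=R.T@np.linalg.inv(K)@np.array([u,v,1.]); c=-R.T@t
    return c+d*(z-c[2])/d[2]
def proj(n,P):
    K,R,t=cam(n); q=(K@(R@np.atleast_2d(P).T+t[:,None])).T; return q[:,:2]/q[:,2:]
E
python3 - <<'E'
from h import *
for n in('top','side'):
    snap(n,n+'0'); K,R,t=cam(n); print(n,K[0,0],-R.T@t,R.round(2).tolist())
print(readout.get_obs())
E
```

```text
top 406.8599868410742 [545.8904586    1.54538331 946.97434486] [[0.01, -1.0, 0.03], [-1.0, -0.01, -0.08], [0.08, -0.03, -1.0]]
side 512.3005900803994 [1275.48310772 -495.25464295  741.29203859] [[0.58, 0.81, 0.01], [0.51, -0.35, -0.79], [-0.64, 0.46, -0.61]]
{'t': 0.1, 'qpos': array([ 1.22799180e+00,  4.23791729e-01,  1.63058382e+00,  1.79172118e-05,
        1.08859743e+00, -1.90041066e-02]), 'qvel': array([ 4.22960220e-05,  8.98797044e-04, -2.19688194e-03,  1.84701654e-03,
       -8.54365772e-04,  1.75237884e-03]), 'joint_torque': array([ 6.08295122e-04, -5.45615458e+01, -2.74326789e+01,  6.45776954e-02,
        1.88810856e-02, -3.13334579e-05]), 'ee_pos': array([198.70426847, 592.1714367 , 301.97399111]), 'orientation': array([-5.06375671e-01, -3.10024598e+00,  2.12816409e-03]), 'ft_force': array([-0.00425468, -0.09632632,  0.01186456]), 'moment': array([0.00338869, 0.03212438, 0.04188571]), 'grasp_force': 0.0, 'width': 87.71513567905274}
```

View pics/top0.png

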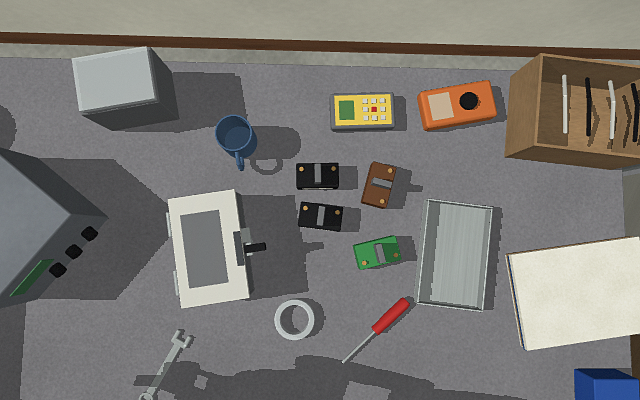

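View pics/side0.png

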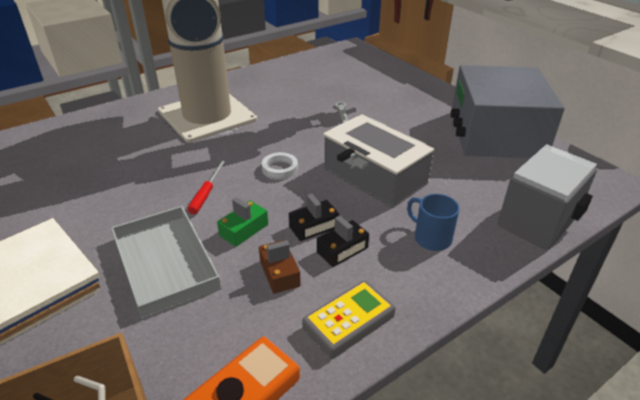

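Top view: box cover centred about (208,248), with its tab at (255,247) towards -y; tray at (455,255); mug at (236,135). Candidates for the fresh packs are black (317,175), black (320,215), brown (380,185) and green (377,252). By the description I choose the two black ones.

```bash
cat > m.py <<'E'
from h import *
def rect(mask,z,box,n='top'):
    x0,y0,x1,y1=box; m=np.zeros_like(mask); m[y0:y1,x0:x1]=mask[y0:y1,x0:x1]
    c=max(cv2.findContours(m,0,2)[0],key=cv2.contourArea).reshape(-1,2)
    P=np.array([ray(n,u,v,z)[:2] for u,v in c],np.float32)
    return cv2.minAreaRect(P)
E
python3 - <<'E'
from m import *
im=cv2.imread('pics/top0.png').astype(int); hi=im.max(2); lo=im.min(2)
w=((lo>170)*255).astype(np.uint8)
print('cover',rect(w,103,(150,180,262,315)))
print('tab px', ray('top',255,247,105), ray('top',266,246,105))
bk=((hi<45)*255).astype(np.uint8)
for b in((290,155,342,193),(292,197,346,235)): print('pack',rect(bk,42,b))
c=cv2.imread('pics/top0.png')
a=cv2.resize(c[150:315,155:350],None,fx=3,fy=3,interpolation=2); b=cv2.resize(c[190:320,400:510],None,fx=3,fy=3,interpolation=2)
o=np.zeros((495,585,3),np.uint8)
cv2.imwrite('pics/crop1.png',a); cv2.imwrite('pics/tray.png',b)
tr=[ray('top',*p,35) for p in((427,199),(493,207),(484,311),(416,303))]; print(np.round(tr))
# grey handles of packs
for b in((310,160,326,188),(312,203,330,228)):
    x0,y0,x1,y1=b; m=((hi[y0:y1,x0:x1]>85)&(abs(im[y0:y1,x0:x1,0]-im[y0:y1,x0:x1,2])<25))
    ys,xs=np.nonzero(m); print(len(xs),ray('top',xs.mean()+x0,ys.mean()+y0,78))
E
```

```text
cover ((513.8445434570312, 208.22067260742188), (224.2379150390625, 137.12477111816406), 9.466073036193848)
tab px [516.31106378 111.57021095 105.        ] [518.59892183  89.18142616 105.        ]
pack ((673.9910888671875, -14.731361389160156), (58.72383499145508, 94.40916442871094), 1.0080074071884155)
pack ((584.1119384765625, -22.685806274414062), (95.1207046508789, 55.96437072753906), 83.2459716796875)
[[ 626. -265.   35.]
 [ 610. -416.   35.]
 [ 378. -391.   35.]
 [ 394. -238.   35.]]
157 [684.14574967 -14.74559129  78.        ]
123 [586.13663391 -23.10551684  78.        ]
```

View pics/crop1.png

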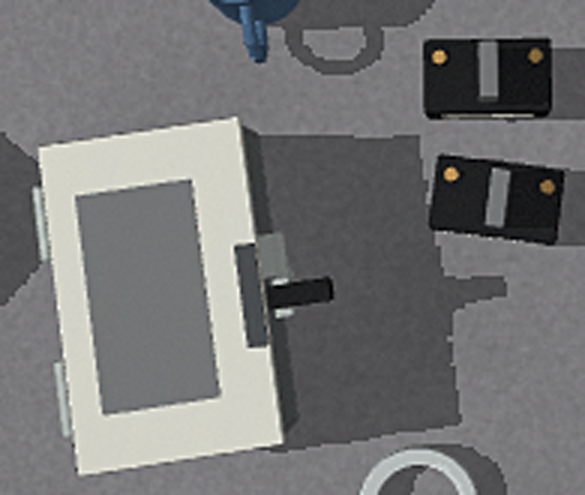

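The crop confirms two black packs, with handles at about crop (488,71) and (497,197), and the tab beside the strike at crop (300,292).

```bash
cat >> m.py <<'E'
def fit(loc,w):  # 2D rigid fit loc->w
    loc=np.array(loc,float); w=np.array(w,float); a=loc-loc.mean(0); b=w-w.mean(0)
    th=np.arctan2((a[:,0]*b[:,1]-a[:,1]*b[:,0]).sum(),(a*b).sum()); c,s=np.cos(th),np.sin(th)
    R=np.array([[c,-s],[s,c]]); t=w.mean(0)-R@loc.mean(0); return th,t,np.linalg.norm(loc@R.T+t-w,axis=1)
def delta(x,y,z,yaw):
    o=readout.get_obs(); R=cv2.Rodrigues(np.array(o['orientation']))[0]
    cur=np.degrees(np.arctan2(R[1,1],R[0,1])); d=(yaw-cur+90)%180-90
    print('pos',np.round(o['ee_pos'],1),'yaw',round(cur,1),'tilt',np.round(R[:,2],3),'F',np.round(o['ft_force'],1),'w',round(o['width'],1),'t',round(o['t'],2))
    print('d units',np.round((np.array([x,y,z])-o['ee_pos'])/40,2),'yaw units',round(d/5,2))
E
python3 - <<'E'
from m import *
px=lambda a:np.array(a)/3+np.array([155,150])
cor=[ray('top',*px(p),103)[:2] for p in((40,148),(238,118),(283,442),(78,473))]
th,t,e=fit([(113,68),(113,-72),(-113,-72),(-113,68)],cor); print('box',np.degrees(th),t,e)
tr=[ray('top',*p,35)[:2] for p in((427,199),(493,207),(484,311),(416,303))]
print('tray',[x if i else np.degrees(x) for i,x in enumerate(fit([(119,75),(119,-75),(-119,-75),(-119,75)],tr))])
for nm,h,q in(('A',(488.5,71.5),[(425,40),(550,38),(551,112),(427,113)]),('B',(497.5,197.5),[(439,155),(564,170),(556,243),(430,229)])):
    c=[ray('top',*px(p),42)[:2] for p in q]; a=fit([(28,48),(28,-48),(-28,-48),(-28,48)],c)
    print(nm,ray('top',*px(h),78)[:2],np.degrees(a[0]),a[1],a[2])
R=lambda p:t+np.array([[np.cos(th),-np.sin(th)],[np.sin(th),np.cos(th)]])@p
p=R(np.array([13,-108.]));print(p); delta(p[0],p[1],172,90+np.degrees(th))
K=cam('side'); tab=R(np.array([-14,-106.])); print(proj('side',[tab[0],tab[1],105]), proj('top',[tab[0],tab[1],105]))
E
```

```text
box 9.267576292313722 [513.14168427 208.82031775] [2.95572337 2.33065923 1.740637   2.40706117]
tray [np.float64(-6.340451431462033), array([ 502.25868301, -327.48624574]), array([2.6782381 , 2.17485041, 2.80678305, 2.65900297])]
A [673.51944972 -15.65096666] 1.7159192659236397 [675.66935144 -16.29188655] [1.13756697 1.22342981 1.65055607 1.91634589]
B [583.10538991 -23.23870114] -5.833702030329457 [583.41212454 -24.15431428] [1.2646922  1.35672161 1.34445162 1.12899909]
[543.36489139 104.32362999]
pos [198.7 592.2 302. ] yaw 71.4 tilt [-0.    -0.001 -1.   ] F [-0.  -0.1  0. ] w 87.7 t 0.1
d units [  8.62 -12.2   -3.25] yaw units 5.56
[[342.69197426 154.54476875]] [[259.71878499 247.01162717]]
```

>>> {"api": "servo_tool", "payload": {"plan": [[[1,0.57,-0.81,0.1,0,0,0.37],[1,0.57,-0.81,0,0,0,0.37],[1,0.57,-0.81,0,0,0,0.37],[1,0.57,-0.81,0,0,0,0.37],[1,0.57,-0.81,0,0,0,0.37]]]}}

```text
t: 0.52
ee_pos: [313.3, 428.8, 306.4]
orientation: [-0.251, -3.131, 0.001]
ft_force: [1.0, 0.1, 0.8]
width: 58.1
grasp_force: 0.0
```

>>> {"api": "servo_tool", "payload": {"plan": [[[1,0.57,-0.81,0,0,0,0.37],[1,0.57,-0.81,0,0,0,0.37],[1,0.57,-0.81,0,0,0,0.37],[1,0.57,-0.81,0,0,0,0.37],[1,0.57,-0.81,0,0,0,0.37]]]}}

```text
t: 0.93
ee_pos: [427.4, 266.7, 306.6]
orientation: [0.001, -3.141, 0.0]
ft_force: [0.4, -0.1, 0.2]
width: 24.7
grasp_force: 0.0
```

>>> {"api": "servo_tool", "payload": {"plan": [[[1,0.57,-0.81,0,0,0,0.37],[1,0.57,-0.81,0,0,0,0.37],[1,0.57,-0.81,0,0,0,0.37],[1,0.57,-0.81,0,0,0,0.37],[1,0.57,-0.81,0,0,0,0.37]]]}}

```text
t: 1.35
ee_pos: [541.5, 104.6, 306.5]
orientation: [0.254, -3.131, 0.0]
ft_force: [0.9, -0.2, 0.6]
width: 0.6
grasp_force: 0.0
```

```bash
python3 -c "
from m import *
delta(543.4,104.3,172,99.3)"
```

```text
pos [541.5 104.6 306.5] yaw 99.3 tilt [-0. -0. -1.] F [ 0.9 -0.2  0.6] w 0.6 t 1.35
d units [ 0.05 -0.01 -3.36] yaw units 0.0
```

>>> {"api": "servo_tool", "payload": {"plan": [[[1,0.08,0,-0.9,0,0,0],[1,0,0,-0.9,0,0,0],[1,0,0,-0.9,0,0,0],[1,0,0,-0.66,0,0,0],[1,0,0,0,0,0,0]]]}}

```text
t: 1.77
ee_pos: [540.8, 105.7, 167.1]
orientation: [0.25, -3.122, 0.001]
ft_force: [-0.5, 0.2, -0.3]
width: 0.6
grasp_force: 0.0
```

>>> {"api": "servo_tool", "payload": {"plan": [[[1,-0.15,-0.024,0,0,0,0],[1,-0.1,-0.016,0,0,0,0],[1,-0.07,-0.011,0,0,0,0],[1,-0.07,-0.011,0,0,0,0],[1,-0.07,-0.011,0,0,0,0]]]}}

```text
t: 2.18
ee_pos: [530.1, 104.6, 175.5]
orientation: [-0.251, 3.118, 0.002]
ft_force: [14.4, 3.6, -10.2]
width: 0.4
grasp_force: 6.9
```

>>> {"api": "servo_tool", "payload": {"plan": [[[1,-0.04,-0.006,0,0,0,0],[1,-0.04,-0.006,0,0,0,0],[1,0,0,0,0,0,0]]]}}

```text
t: 2.43
ee_pos: [525.4, 103.8, 175.9]
orientation: [-0.252, 3.122, 0.001]
ft_force: [6.1, 1.6, 1.9]
width: 0.7
grasp_force: 2.8
```

```bash
python3 -c "
from m import *
snap('side','side1')
delta(543.4,104.3,172,99.3)"
```

```text
pos [525.6 103.8 176. ] yaw 99.2 tilt [ 0.01   0.002 -1.   ] F [4.9 1.3 2.4] w 0.7 t 2.48
d units [ 0.45  0.01 -0.1 ] yaw units 0.02
```

View pics/side1.png

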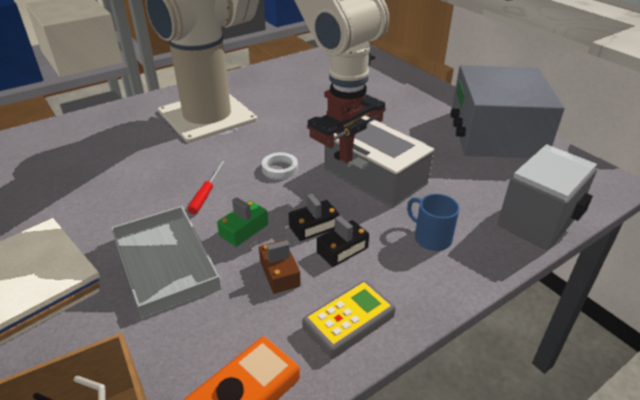

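The fingers press on the tab at about (345,150). The cover looks still shut or barely lifted, so I push a little further.

>>> {"api": "servo_tool", "payload": {"plan": [[[1,-0.05,-0.008,0,0,0,0],[1,-0.05,-0.008,0,0,0,0],[1,0,0,0,0,0,0],[1,0,0,0,0,0,0]]]}}

```text
t: 2.82
ee_pos: [522.0, 103.3, 176.2]
orientation: [-0.252, 3.12, 0.002]
ft_force: [6.9, 1.5, 2.4]
width: 0.4
grasp_force: 3.3
```

```bash
python3 -c "
from m import *
a=snap('side','s2')[60:220,260:460]; b=snap('top','t2')[170:330,150:350]
cv2.imwrite('pics/c2.png',cv2.resize(np.hstack([a,b])[:,:,::-1],None,fx=2,fy=2))
delta(543.4,104.3,172,99.3)"
```

```text
pos [522.1 103.3 176.2] yaw 99.2 tilt [ 0.011  0.002 -1.   ] F [6.1 1.5 1.4] w 0.2 t 2.92
d units [ 0.53  0.03 -0.11] yaw units 0.02
```

View pics/c2.png

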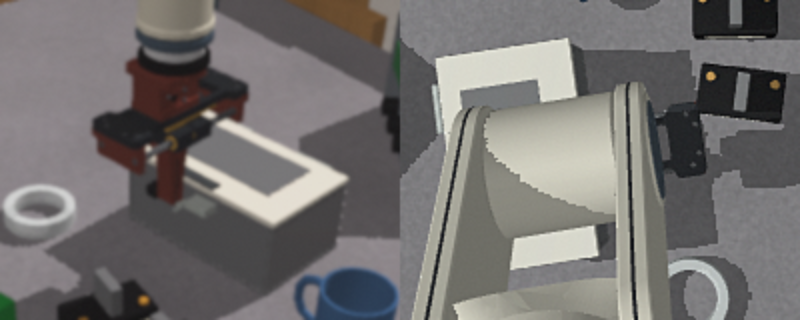

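The latch is over (about 11 mm at 6 N). Friction on the finger is probably holding the cover, so I lift while pushing.

>>> {"api": "servo_tool", "payload": {"plan": [[[1,0,0,0.2,0,0,0],[1,0,0,0.3,0,0,0],[1,0,0,0.4,0,0,0],[1,0.1,0,0.6,0,0,0],[1,0.3,-0.4,0.8,0,0,0]]]}}

```text
t: 3.33
ee_pos: [533.9, 88.4, 266.8]
orientation: [-0.255, 3.129, 0.002]
ft_force: [-0.0, -0.5, -0.6]
width: 0.2
grasp_force: 0.0
```

>>> {"api": "servo_tool", "payload": {"plan": [[[-1,0.3,-0.9,0.4,0,0,0],[-1,0.3,-0.9,0,0,0,0],[-1,0.3,-0.9,0,0,0,0],[-1,0,-0.9,0,0,0,0],[-1,0,-0.9,0,0,0,0]]]}}

```text
t: 3.75
ee_pos: [571.0, -95.1, 283.4]
orientation: [-0.253, 3.127, -0.002]
ft_force: [0.4, 0.6, 0.2]
width: 30.1
grasp_force: 0.0
```

>>> {"api": "servo_tool", "payload": {"plan": [[[-1,0,-0.9,0,0,0,0],[-1,0,-0.9,0,0,0,0],[-1,0,0,0,0,0,0],[-1,0,0,0,0,0,0]]]}}

```text
t: 4.08
ee_pos: [570.4, -167.1, 282.6]
orientation: [-0.247, 3.129, -0.002]
ft_force: [-0.2, 0.6, 0.6]
width: 57.1
grasp_force: 0.0
```

```bash
python3 -c "
from m import *
a=snap('side','s3')[40:240,220:500]; b=snap('top','t3')[130:330,100:380]
cv2.imwrite('pics/c3.png',cv2.resize(np.vstack([np.hstack([a,b])])[:,:,::-1],None,fx=1.42,fy=1.42))
delta(543.4,104.3,172,99.3)"
```

```text
pos [ 570.4 -164.9  281.8] yaw 99.2 tilt [ 0.002 -0.    -1.   ] F [ 0.4 -0.1 -0.4] w 65.1 t 4.18
d units [-0.67  6.73 -2.75] yaw units 0.02
```

View pics/c3.png

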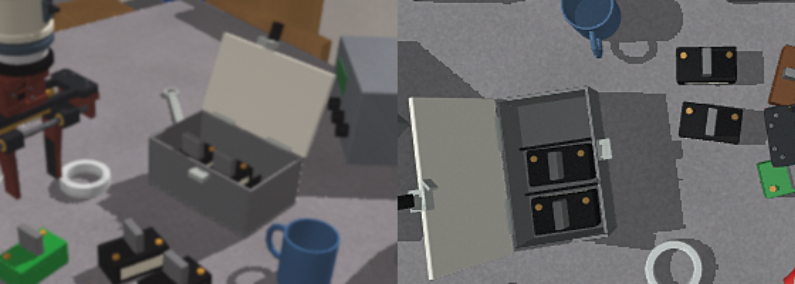

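Cover is open. Spent packs stand in the middle bay (mosaic handle (555,165)) and the -x bay (560,208). The +x bay is empty. Measuring the handles.

```bash
cat >> m.py <<'E'
BT,BO=np.radians(9.27),np.array([513.14,208.82]); TT,TO=np.radians(-6.34),np.array([502.26,-327.5])
def W(p,th=BT,o=BO): c,s=np.cos(th),np.sin(th); return o+np.array([[c,-s],[s,c]])@np.array(p,float)
def L(w,th=BT,o=BO): c,s=np.cos(th),np.sin(th); return np.array([[c,s],[-s,c]])@(np.array(w[:2])-o)
def handle(im,seed,z,r=16,thr=70):
    u,v=seed; p=im[v-r:v+r,u-r:u+r].astype(int); m=((p.max(2)>thr)&(p.max(2)-p.min(2)<25)).astype(np.uint8)
    n,lab,st,ce=cv2.connectedComponentsWithStats(m); l=lab[r-3:r+4,r-3:r+4]; l=np.bincount(l[l>0]).argmax()
    P=np.array([ray('top',x+u-r,y+v-r,z)[:2] for y,x in zip(*np.nonzero(lab==l))],np.float32)
    return P.mean(0),cv2.minAreaRect(P),st[l]
E
python3 - <<'E'
from m import *
im=cv2.imread('pics/t3.png')
for s,z in(((211,246),83),((214,277),83),((317,175),78),((320,215),78)):
  try:
    c,r,st=handle(im,s,z); print(s,c,L(c),r,st)
  except Exception as e: print(e)
cv2.imwrite('pics/c4.png',cv2.resize(im[190:305,165:255],None,fx=5,fy=5,interpolation=2))
E
```

```text
(211, 246) [515.7306  210.12868] [2.76756923 0.87427558] ((515.7079467773438, 210.06167602539062), (40.121734619140625, 12.372742652893066), 7.712883472442627) [ 11   7   8  20 118]
(214, 277) [443.5034  200.02473] [-70.14397575   2.53715769] ((443.5622253417969, 199.88418579101562), (39.94355773925781, 12.517454147338867), 9.058394432067871) [ 11  11   9  20 121]
(317, 175) [690.3072   -13.471534] [ 139.04512664 -247.92779581] ((680.7747192382812, -12.832038879394531), (50.066001892089844, 67.01091003417969), 1.0257316827774048) [  0   0  32  24 243]
(320, 215) [584.3742   -22.220703] [  33.086229   -239.49826749] ((584.1575317382812, -22.164100646972656), (13.26990032196045, 41.10197830200195), 83.62769317626953) [ 13   7   8  20 121]
```

View pics/c4.png

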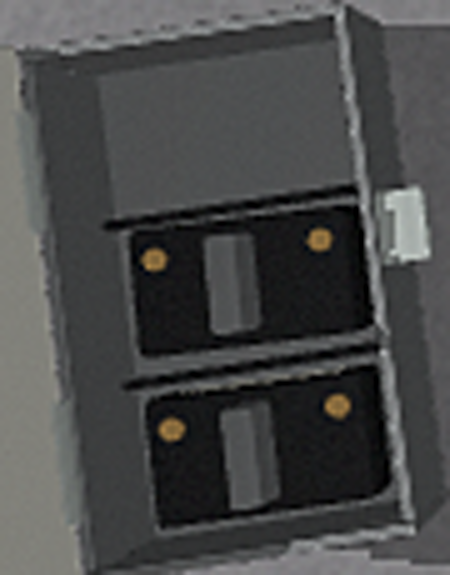

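```bash
python3 -c "
from m import *
for p in((1.5,-10),(-71,-10),(72,-10)): print(W(p))
for p in((-74,0),(0,0),(74,0)): print('tray',W(p,TT,TO))
x,y=W((1.5,-10));delta(x,y,134,99.3)"
```

```text
[516.23128112 199.19222866]
[444.67811686 187.51341517]
[585.81056499 210.54886798]
tray [ 428.71257629 -319.3283132 ]
tray [ 502.26 -327.5 ]
tray [ 575.80742371 -335.6716868 ]
pos [ 570.4 -164.9  281.8] yaw 99.2 tilt [ 0.002 -0.    -1.   ] F [ 0.4 -0.1 -0.4] w 65.1 t 4.18
d units [-1.35  9.1  -3.7 ] yaw units 0.02
```

>>> {"api": "servo_tool", "payload": {"plan": [[[-0.36,-0.13,0.91,0,0,0,0],[-0.36,-0.13,0.91,0,0,0,0],[-0.36,-0.13,0.91,0,0,0,0],[-0.36,-0.13,0.91,0,0,0,0],[-0.36,-0.13,0.91,0,0,0,0]]]}}

```text
t: 4.6
ee_pos: [543.4, 19.7, 281.1]
orientation: [-0.255, 3.13, 0.0]
ft_force: [0.7, 1.0, -0.5]
width: 59.6
grasp_force: 0.0
```

>>> {"api": "servo_tool", "payload": {"plan": [[[-0.36,-0.14,0.91,0,0,0,0],[-0.36,-0.14,0.91,0,0,0,0],[-0.36,-0.14,0.91,0,0,0,0],[-0.36,-0.14,0.91,0,0,0,0],[-0.36,-0.14,0.91,0,0,0,0]]]}}

```text
t: 5.02
ee_pos: [514.8, 201.8, 281.2]
orientation: [-0.256, 3.13, 0.001]
ft_force: [1.6, 0.2, -0.0]
width: 59.9
grasp_force: 0.0
```

>>> {"api": "servo_tool", "payload": {"plan": [[[-0.36,0,0,-0.5,0,0,0],[-0.36,0,0,-0.5,0,0,0],[-0.36,0,0,-0.5,0,0,0],[-0.36,0,0,0,0,0,0]]]}}

```text
t: 5.35
ee_pos: [513.5, 199.7, 217.7]
orientation: [0.257, -3.126, 0.002]
ft_force: [-0.4, 0.4, -0.8]
width: 59.9
grasp_force: 0.0
```

```bash
python3 -c "
from m import *
delta(516.2,199.2,134,99.3)
b=snap('top','t5')[150:330,100:300];a=snap('side','s5')[40:220,260:460]
cv2.imwrite('pics/c5.png',cv2.resize(np.hstack([a,b])[:,:,::-1],None,fx=2,fy=2))"
```

```text
pos [513.5 199.7 217.7] yaw 99.4 tilt [-0.005 -0.002 -1.   ] F [-0.4  0.4 -0.8] w 59.9 t 5.35
d units [ 0.07 -0.01 -2.09] yaw units -0.02
```

View pics/c5.png

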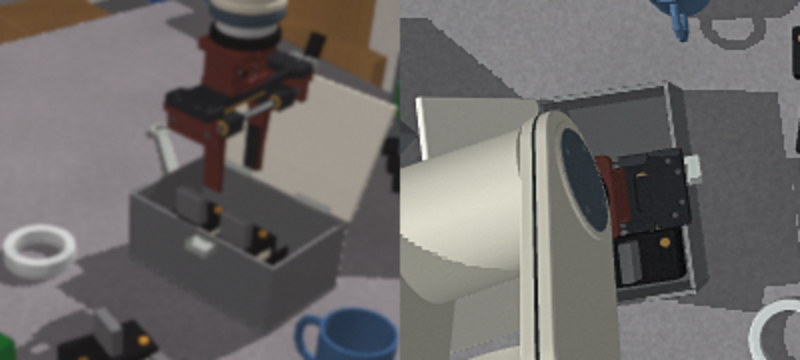

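Gripper stands above the middle pack and clear of the cover. Descending and closing.

>>> {"api": "servo_tool", "payload": {"plan": [[[-0.36,0.05,0,-0.5,0,0,0],[-0.36,0,0,-0.5,0,0,0],[-0.36,0,0,-0.5,0,0,0],[-0.36,0,0,-0.3,0,0,0],[-0.36,0,0,-0.15,0,0,0]]]}}

```text
t: 5.87
ee_pos: [518.3, 198.7, 142.1]
orientation: [0.252, -3.131, 0.0]
ft_force: [0.4, -0.4, -0.8]
width: 59.6
grasp_force: 0.0
```

>>> {"api": "servo_tool", "payload": {"plan": [[[-0.36,0,0,-0.1,0,0,0],[-0.36,0,0,0,0,0,0]]]}}

```text
t: 6.03
ee_pos: [518.6, 198.6, 138.5]
orientation: [-0.252, 3.131, 0.0]
ft_force: [-0.6, 0.6, -0.7]
width: 59.6
grasp_force: 0.0
```

>>> {"api": "servo_tool", "payload": {"plan": [[[0,0,0,0,0,0,0],[0.3,0,0,0,0,0,0],[0.6,0,0,0,0,0,0],[1,0,0,0,0,0,0],[1,0,0,0,0,0,0]]]}}

```text
t: 6.45
ee_pos: [518.7, 199.0, 138.9]
orientation: [-0.251, 3.13, 0.002]
ft_force: [-1.6, 5.0, 3.0]
width: 29.5
grasp_force: 2.2
```

>>> {"api": "servo_tool", "payload": {"plan": [[[1,0,0,0,0,0,0],[1,0,0,0,0,0,0],[1,0,0,0,0,0,0]]]}}

```text
t: 6.7
ee_pos: [518.8, 198.9, 138.7]
orientation: [-0.252, 3.13, 0.001]
ft_force: [-0.7, 4.3, 5.2]
width: 13.8
grasp_force: 3.0
```

>>> {"api": "servo_tool", "payload": {"plan": [[[1,0,0,0,0,0,0],[1,0,0,0.1,0,0,0],[1,0,0,0.3,0,0,0],[1,0,0,0.5,0,0,0],[1,0,0,0.5,0,0,0]]]}}

```text
t: 7.12
ee_pos: [517.5, 197.7, 194.4]
orientation: [0.252, -3.128, 0.002]
ft_force: [-0.1, -0.1, -3.0]
width: 13.9
grasp_force: 30.0
```

>>> {"api": "servo_tool", "payload": {"plan": [[[1,0,0,0.5,0,0,0],[1,0,0,0.6,0,0,0],[1,0,0,0.6,0,0,0],[1,0,0,0.5,0,0,0],[1,0,0,0,0,0,0]]]}}

```text
t: 7.53
ee_pos: [519.8, 198.5, 286.5]
orientation: [-0.251, 3.126, 0.002]
ft_force: [0.1, 0.5, -2.4]
width: 13.7
grasp_force: 30.0
```

```bash
python3 -c "
from m import *
x,y=W((-74,0),TT,TO);delta(x,y,4+72+61,83.7)
print(readout.get_obs()['grasp_force'])
x,y=W((0,0),TT,TO);delta(x,y,4+72+61,83.7)"
```

```text
pos [519.8 198.5 286.5] yaw 99.2 tilt [ 0.006  0.001 -1.   ] F [ 0.1  0.5 -2.4] w 13.7 t 7.53
d units [ -2.28 -12.95  -3.74] yaw units -3.1
29.99946266412735
pos [519.8 198.5 286.5] yaw 99.2 tilt [ 0.006  0.001 -1.   ] F [ 0.1  0.5 -2.4] w 13.7 t 7.53
d units [ -0.44 -13.15  -3.74] yaw units -3.1
```

>>> {"api": "servo_tool", "payload": {"plan": [[[1,0.07,-0.5,0,0,0,-0.22],[1,0.07,-0.9,0,0,0,-0.22],[1,0.07,-0.9,0,0,0,-0.22],[1,0.07,-0.95,0,0,0,-0.22],[1,0.07,-0.95,0,0,0,-0.22]]]}}

```text
t: 7.95
ee_pos: [531.3, 28.7, 281.0]
orientation: [0.101, -3.138, 0.001]
ft_force: [0.5, -1.0, -3.7]
width: 13.8
grasp_force: 30.0
```

>>> {"api": "servo_tool", "payload": {"plan": [[[1,0.07,-0.95,0,0,0,-0.22],[1,0.07,-0.95,0,0,0,-0.22],[1,0.07,-0.95,0,0,0,-0.22],[1,0.07,-0.95,0,0,0,-0.22],[1,0.07,-0.95,0,0,0,-0.22]]]}}

```text
t: 8.37
ee_pos: [545.2, -161.5, 280.9]
orientation: [-0.051, -3.139, -0.0]
ft_force: [0.9, 0.3, -2.3]
width: 13.9
grasp_force: 30.0
```

>>> {"api": "servo_tool", "payload": {"plan": [[[1,0.06,-0.95,0,0,0,-0.22],[1,0.06,-0.95,0,0,0,-0.22],[1,0.06,-0.9,0,0,0,-0.22],[1,0.05,-0.6,0,0,0,-0.24],[1,0,-0.1,0,0,0,0]]]}}

```text
t: 8.78
ee_pos: [554.7, -303.6, 280.8]
orientation: [-0.179, -3.135, 0.002]
ft_force: [0.7, -1.0, -3.1]
width: 14.0
grasp_force: 30.0
```

```bash
python3 -c "
from m import *
x,y=W((55,0),TT,TO);delta(x,y,138,83.7);print(readout.get_obs()['grasp_force'])"
```

```text
pos [ 554.7 -303.6  280.8] yaw 83.4 tilt [-0.001 -0.001 -1.   ] F [ 0.7 -1.  -3.1] w 14.0 t 8.78
d units [ 0.05 -0.75 -3.57] yaw units 0.05
29.99940276145935
```

>>> {"api": "servo_tool", "payload": {"plan": [[[1,0.05,-0.55,-0.3,0,0,0.05],[1,0,-0.2,-0.6,0,0,0],[1,0,0,-0.7,0,0,0],[1,0,0,-0.6,0,0,0],[1,0,0,-0.6,0,0,0]]]}}

```text
t: 9.2
ee_pos: [556.3, -328.8, 167.7]
orientation: [-0.166, -3.135, -0.002]
ft_force: [0.1, -0.1, -3.3]
width: 14.0
grasp_force: 30.0
```

>>> {"api": "servo_tool", "payload": {"plan": [[[1,0,0,-0.4,0,0,0],[1,0,0,-0.2,0,0,0],[1,0,0,-0.1,0,0,0],[1,0,0,0,0,0,0]]]}}

```text
t: 9.53
ee_pos: [557.1, -328.9, 141.2]
orientation: [-0.165, -3.135, -0.001]
ft_force: [0.2, -0.3, -2.7]
width: 13.7
grasp_force: 30.0
```

```bash
python3 -c "
from m import *
x,y=W((55,0),TT,TO);delta(x,y,138,83.7);print(readout.get_obs()['grasp_force'])"
```

```text
pos [ 557.1 -328.9  141.2] yaw 84.0 tilt [-0.002  0.001 -1.   ] F [ 0.2 -0.3 -2.7] w 13.7 t 9.53
d units [-0.   -0.12 -0.08] yaw units -0.05
29.999529719352722
```

>>> {"api": "servo_tool", "payload": {"plan": [[[1,0,0,-0.05,0,0,0],[1,0,0,-0.03,0,0,0],[0.4,0,0,0,0,0,0],[-0.36,0,0,0,0,0,0],[-0.36,0,0,0,0,0,0]]]}}

```text
t: 9.95
ee_pos: [558.2, -329.9, 140.2]
orientation: [0.166, 3.135, -0.002]
ft_force: [0.1, 1.0, 0.1]
width: 30.7
grasp_force: 0.0
```

>>> {"api": "servo_tool", "payload": {"plan": [[[-0.36,0,0,0.3,0,0,0],[-0.36,0,0,0.7,0,0,0],[-0.36,0,0,0.9,0,0,0],[-0.36,0,0,0.9,0,0,0],[-0.36,0,0,0.9,0,0,0]]]}}

```text
t: 10.37
ee_pos: [557.4, -329.5, 289.8]
orientation: [0.166, 3.137, -0.001]
ft_force: [1.2, -1.4, 0.2]
width: 59.2
grasp_force: 0.0
```

```bash
python3 -c "
from m import *
x,y=W((-71,-10));delta(x,y,138,99.3)
im=snap('top','t6')[:,:,::-1]
c,r,st=handle(im,(214,277),83);print(c,L(c),r)"
```

```text
pos [ 557.4 -329.5  289.8] yaw 83.9 tilt [ 0.001 -0.    -1.   ] F [ 1.2 -1.4  0.2] w 59.2 t 10.37
d units [-2.82 12.92 -3.8 ] yaw units 3.07
[443.634   199.93797] [-70.02904247   2.43048887] ((443.552001953125, 199.86534118652344), (39.91825485229492, 12.756494522094727), 8.642948150634766)
```

>>> {"api": "servo_tool", "payload": {"plan": [[[-0.36,-0.2,0.92,0,0,0,0.22],[-0.36,-0.2,0.92,0,0,0,0.22],[-0.36,-0.2,0.92,0,0,0,0.22],[-0.36,-0.2,0.92,0,0,0,0.22],[-0.36,-0.2,0.92,0,0,0,0.22]]]}}

```text
t: 10.83
ee_pos: [517.0, -144.1, 288.2]
orientation: [0.015, 3.14, -0.001]
ft_force: [1.0, -0.0, 0.0]
width: 60.0
grasp_force: 0.0
```

>>> {"api": "servo_tool", "payload": {"plan": [[[-0.36,-0.2,0.92,0,0,0,0.22],[-0.36,-0.2,0.92,0,0,0,0.22],[-0.36,-0.2,0.92,0,0,0,0.22],[-0.36,-0.2,0.92,0,0,0,0.22],[-0.36,-0.2,0.92,0,0,0,0.22]]]}}

```text
t: 11.25
ee_pos: [477.1, 40.0, 288.2]
orientation: [-0.137, 3.137, 0.0]
ft_force: [0.4, 0.1, -0.2]
width: 60.2
grasp_force: 0.0
```

>>> {"api": "servo_tool", "payload": {"plan": [[[-0.36,-0.2,0.92,0,0,0,0.22],[-0.36,-0.2,0.92,0,0,0,0.22],[-0.36,-0.2,0.92,0,0,0,0.22],[-0.36,-0.2,0.9,0,0,0,0.2],[-0.36,0,0,-0.2,0,0,0]]]}}

```text
t: 11.67
ee_pos: [445.4, 190.0, 281.3]
orientation: [-0.261, 3.126, 0.004]
ft_force: [0.6, 0.2, 0.5]
width: 59.7
grasp_force: 0.0
```

```bash
python3 -c "
from m import *
x,y=W((-71,-10));delta(x,y,138,99.3)"
```

```text
pos [445.4 190.  281.3] yaw 99.5 tilt [ 0.004  0.003 -1.   ] F [0.6 0.2 0.5] w 59.7 t 11.67
d units [-0.02 -0.06 -3.58] yaw units -0.05
```

>>> {"api": "servo_tool", "payload": {"plan": [[[-0.36,-0.02,-0.06,-0.6,0,0,-0.05],[-0.36,0,0,-0.7,0,0,0],[-0.36,0,0,-0.7,0,0,0],[-0.36,0,0,-0.6,0,0,0],[-0.36,0,0,-0.5,0,0,0]]]}}

```text
t: 12.08
ee_pos: [444.7, 182.1, 154.2]
orientation: [-0.246, 3.132, -0.0]
ft_force: [0.0, -0.0, 0.3]
width: 59.4
grasp_force: 0.0
```

>>> {"api": "servo_tool", "payload": {"plan": [[[-0.36,0,0,-0.3,0,0,0],[-0.36,0,0,-0.12,0,0,0],[-0.36,0,0,0,0,0,0]]]}}

```text
t: 12.33
ee_pos: [444.7, 182.1, 137.8]
orientation: [0.246, -3.131, 0.001]
ft_force: [0.3, -0.2, -0.2]
width: 59.9
grasp_force: 0.0
```

>>> {"api": "servo_tool", "payload": {"plan": [[[0,0,0,0,0,0,0],[0.3,0,0,0,0,0,0],[0.6,0,0,0,0,0,0],[1,0,0,0,0,0,0],[1,0,0,0,0,0,0]]]}}

```text
t: 12.75
ee_pos: [445.5, 183.1, 139.2]
orientation: [-0.246, 3.13, 0.002]
ft_force: [-0.7, 3.9, 3.7]
width: 29.9
grasp_force: 2.0
```

>>> {"api": "servo_tool", "payload": {"plan": [[[1,0,0,0,0,0,0],[1,0,0,0,0,0,0],[1,0,0,0,0,0,0],[1,0,0,0,0,0,0]]]}}

```text
t: 13.08
ee_pos: [445.1, 183.2, 138.7]
orientation: [-0.246, 3.131, 0.002]
ft_force: [-3.1, 8.3, 7.3]
width: 14.1
grasp_force: 30.0
```

>>> {"api": "servo_tool", "payload": {"plan": [[[1,0,0,0.1,0,0,0],[1,0,0,0.3,0,0,0],[1,0,0,0.5,0,0,0],[1,0,0,0.5,0,0,0],[1,0,0,0.5,0,0,0]]]}}

```text
t: 13.5
ee_pos: [443.4, 182.6, 213.8]
orientation: [0.246, -3.128, -0.0]
ft_force: [-0.8, 4.8, -6.1]
width: 13.6
grasp_force: 30.0
```

>>> {"api": "servo_tool", "payload": {"plan": [[[1,0,0,0.6,0,0,0],[1,0,0,0.6,0,0,0],[1,0,0,0.5,0,0,0],[1,0,0,0,0,0,0]]]}}

```text
t: 13.83
ee_pos: [445.9, 182.6, 285.0]
orientation: [-0.246, 3.127, 0.001]
ft_force: [1.1, 1.2, -3.0]
width: 14.3
grasp_force: 30.0
```

```bash
python3 -c "
from m import *
x,y=W((-55,0),TT,TO);delta(x,y,138,83.7)"
```

```text
pos [445.9 182.6 285. ] yaw 99.0 tilt [ 0.004  0.001 -1.   ] F [ 1.1  1.2 -3. ] w 14.3 t 13.83
d units [  0.04 -12.6   -3.68] yaw units -3.06
```

>>> {"api": "servo_tool", "payload": {"plan": [[[1,0,-0.5,0,0,0,-0.22],[1,0,-0.9,0,0,0,-0.22],[1,0,-0.95,0,0,0,-0.22],[1,0,-0.95,0,0,0,-0.22],[1,0,-0.95,0,0,0,-0.22]]]}}

```text
t: 14.25
ee_pos: [443.3, 10.8, 280.5]
orientation: [0.096, -3.137, 0.001]
ft_force: [0.4, 1.0, -2.0]
width: 13.9
grasp_force: 30.0
```

>>> {"api": "servo_tool", "payload": {"plan": [[[1,0,-0.95,0,0,0,-0.22],[1,0,-0.95,0,0,0,-0.22],[1,0,-0.95,0,0,0,-0.22],[1,0,-0.95,0,0,0,-0.22],[1,0,-0.95,0,0,0,-0.22]]]}}

```text
t: 14.67
ee_pos: [443.2, -179.3, 280.4]
orientation: [-0.057, -3.138, -0.001]
ft_force: [1.2, 0.7, -2.2]
width: 13.9
grasp_force: 30.0
```

>>> {"api": "servo_tool", "payload": {"plan": [[[1,0,-0.95,0,0,0,-0.22],[1,0,-0.95,0,0,0,-0.22],[1,0,-0.9,0,0,0,-0.22],[1,0,-0.5,0,0,0,-0.2],[1,0,-0.1,0,0,0,0]]]}}

```text
t: 15.08
ee_pos: [443.8, -316.7, 280.2]
orientation: [-0.179, -3.134, -0.0]
ft_force: [0.1, 0.4, -3.6]
width: 13.8
grasp_force: 30.0
```

```bash
python3 -c "
from m import *
x,y=W((-55,0),TT,TO);delta(x,y,138,83.7);print(readout.get_obs()['grasp_force'])"
```

```text
pos [ 443.8 -316.7  280.2] yaw 83.5 tilt [-0.002  0.    -1.   ] F [ 0.1  0.4 -3.6] w 13.8 t 15.08
d units [ 0.1  -0.12 -3.55] yaw units 0.04
29.99665528535843
```

>>> {"api": "servo_tool", "payload": {"plan": [[[1,0.1,-0.1,-0.5,0,0,0],[1,0,0,-0.6,0,0,0],[1,0,0,-0.7,0,0,0],[1,0,0,-0.6,0,0,0],[1,0,0,-0.6,0,0,0]]]}}

```text
t: 15.5
ee_pos: [447.5, -316.1, 159.5]
orientation: [-0.171, -3.134, -0.003]
ft_force: [0.4, -0.5, -2.5]
width: 13.8
grasp_force: 30.0
```

>>> {"api": "servo_tool", "payload": {"plan": [[[1,0,0,-0.3,0,0,0],[1,0,0,-0.15,0,0,0],[1,0,0,-0.06,0,0,0],[1,0,0,0,0,0,0]]]}}

```text
t: 15.83
ee_pos: [448.9, -317.3, 141.8]
orientation: [-0.172, -3.136, -0.0]
ft_force: [-0.3, -0.4, -3.2]
width: 14.0
grasp_force: 30.0
```

```bash
python3 -c "
from m import *
x,y=W((-55,0),TT,TO);delta(x,y,138,83.7);print(readout.get_obs()['grasp_force'])"
```

```text
pos [ 448.9 -317.3  141.8] yaw 83.7 tilt [-0.  0. -1.] F [-0.3 -0.4 -3.2] w 14.0 t 15.83
d units [-0.03 -0.1  -0.09] yaw units -0.0
29.996631145477295
```

>>> {"api": "servo_tool", "payload": {"plan": [[[1,0,0,-0.06,0,0,0],[1,0,0,-0.03,0,0,0],[0.4,0,0,0,0,0,0],[-0.2,0,0,0,0,0,0],[-0.2,0,0,0,0,0,0]]]}}

```text
t: 16.25
ee_pos: [449.2, -317.8, 139.1]
orientation: [0.173, 3.136, -0.001]
ft_force: [0.6, 0.3, 0.9]
width: 30.4
grasp_force: 0.0
```

>>> {"api": "servo_tool", "payload": {"plan": [[[-0.2,0,0,0.3,0,0,0],[-0.2,0,0,0.7,0,0,0],[-0.2,0,0,0.9,0,0,0],[-0.2,0,0,0.9,0,0,0],[-0.2,0,0,0.9,0,0,0]]]}}

```text
t: 16.67
ee_pos: [448.5, -317.3, 288.9]
orientation: [0.173, 3.137, -0.0]
ft_force: [0.9, -1.0, -0.1]
width: 52.9
grasp_force: 0.0
```

```bash
python3 -c "
from m import *
im=snap('top','t7')
cv2.imwrite('pics/c7.png',im[100:340,160:520,::-1].repeat(2,0).repeat(2,1))
im=im[:,:,::-1].copy()
for s,t in(((317,172),100),((320,215),70)):
  c,r,st=handle(im,s,78,thr=t); print(c,r,st)
delta(583.5,-23.5,135,84)"
```

```text
[676.41785  -14.895142] ((676.4417114257812, -14.904747009277344), (37.0037841796875, 10.797099113464355), 0.7776144742965698) [ 14   8   6  18 108]
[584.36664  -22.329838] ((584.1429443359375, -22.294607162475586), (13.532551765441895, 41.10197830200195), 83.62769317626953) [ 13   7   8  20 123]
pos [ 451.1 -319.2  296.1] yaw 83.7 tilt [ 0.009 -0.007 -1.   ] F [ 1.2 -0.9  4.7] w 52.5 t 16.72
d units [ 3.31  7.39 -4.03] yaw units 0.06
```

View pics/c7.png

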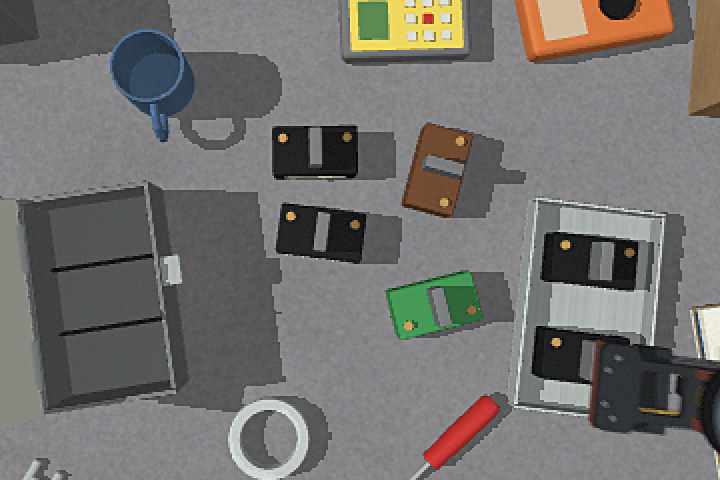

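Both spent packs stand in the tray (crop handles at about (602,260) and (590,357)) and the box is empty. Next is fresh pack B at (584,-23).

>>> {"api": "servo_tool", "payload": {"plan": [[[-0.2,0.37,0.82,0,0,0,0],[-0.2,0.37,0.82,0,0,0,0],[-0.2,0.37,0.82,0,0,0,0],[-0.2,0.37,0.82,0,0,0,0],[-0.2,0.37,0.82,0,0,0,0]]]}}

```text
t: 17.13
ee_pos: [523.2, -152.1, 287.4]
orientation: [0.173, 3.135, -0.001]
ft_force: [0.7, -0.4, -0.0]
width: 53.0
grasp_force: 0.0
```

>>> {"api": "servo_tool", "payload": {"plan": [[[-0.2,0.37,0.82,0,0,0,0],[-0.2,0.37,0.82,0,0,0,0],[-0.2,0.37,0.82,0,0,0,0],[-0.2,0.37,0.8,0,0,0,0],[-0.2,0,0,-0.4,0,0,0]]]}}

```text
t: 17.55
ee_pos: [585.9, -18.5, 274.0]
orientation: [0.166, 3.129, 0.002]
ft_force: [0.3, 0.1, 0.2]
width: 52.9
grasp_force: 0.0
```

```bash
python3 -c "
from m import *
delta(584,-23.2,134,84)"
```

```text
pos [585.9 -18.5 274. ] yaw 83.9 tilt [ 0.008  0.001 -1.   ] F [0.3 0.1 0.2] w 52.9 t 17.55
d units [-0.05 -0.12 -3.5 ] yaw units 0.02
```

>>> {"api": "servo_tool", "payload": {"plan": [[[-0.2,0,-0.04,-0.6,0,0,0],[-0.2,0,0,-0.7,0,0,0],[-0.2,0,0,-0.7,0,0,0],[-0.2,0,0,-0.6,0,0,0],[-0.2,0,0,-0.4,0,0,0]]]}}

```text
t: 17.97
ee_pos: [581.2, -24.6, 148.8]
orientation: [-0.172, -3.135, -0.0]
ft_force: [0.1, -0.1, 1.1]
width: 52.7
grasp_force: 0.0
```

>>> {"api": "servo_tool", "payload": {"plan": [[[-0.2,0,0,-0.2,0,0,0],[-0.2,0,0,0,0,0,0]]]}}

```text
t: 18.13
ee_pos: [581.3, -24.7, 141.2]
orientation: [-0.173, -3.134, -0.0]
ft_force: [-0.9, -0.4, 0.4]
width: 53.0
grasp_force: 0.0
```

```bash
python3 -c "
from m import *
delta(584,-23.2,134,84)"
```

```text
pos [581.3 -24.7 141.2] yaw 83.7 tilt [-0.002  0.    -1.   ] F [-0.9 -0.4  0.4] w 53.0 t 18.13
d units [ 0.07  0.04 -0.18] yaw units 0.06
```

>>> {"api": "servo_tool", "payload": {"plan": [[[-0.2,0.05,0.03,-0.18,0,0,0],[0.3,0,0,0,0,0,0],[0.6,0,0,0,0,0,0],[1,0,0,0,0,0,0],[1,0,0,0,0,0,0]]]}}

```text
t: 18.55
ee_pos: [584.4, -23.6, 135.9]
orientation: [0.173, 3.136, -0.0]
ft_force: [0.3, -0.1, -0.2]
width: 29.2
grasp_force: 0.0
```

>>> {"api": "servo_tool", "payload": {"plan": [[[1,0,0,0,0,0,0],[1,0,0,0,0,0,0],[1,0,0,0,0,0,0],[1,0,0,0,0,0,0]]]}}

```text
t: 18.88
ee_pos: [584.2, -23.4, 135.3]
orientation: [0.173, 3.137, 0.0]
ft_force: [-0.1, 1.5, 3.3]
width: 14.1
grasp_force: 30.0
```

>>> {"api": "servo_tool", "payload": {"plan": [[[1,0,0,0.1,0,0,0],[1,0,0,0.4,0,0,0],[1,0,0,0.7,0,0,0],[1,0,0,0.7,0,0,0],[1,0,0,0.7,0,0,0]]]}}

```text
t: 19.3
ee_pos: [583.3, -23.6, 239.6]
orientation: [-0.173, -3.135, 0.0]
ft_force: [1.0, -0.4, -2.9]
width: 13.7
grasp_force: 30.0
```

>>> {"api": "servo_tool", "payload": {"plan": [[[1,0,0,0.7,0,0,0],[1,0,0,0.4,0,0,0],[1,0,0,0,0,0,0]]]}}

```text
t: 19.55
ee_pos: [585.5, -23.7, 286.9]
orientation: [0.172, 3.13, -0.0]
ft_force: [0.7, -0.1, -2.9]
width: 13.8
grasp_force: 30.0
```

```bash
python3 -c "
from m import *
x,y=W((0,-9));delta(x,y,139,99.3)"
```

```text
pos [585.5 -23.7 286.9] yaw 83.7 tilt [ 0.006 -0.    -1.   ] F [ 0.7 -0.1 -2.9] w 13.8 t 19.55
d units [-1.77  5.59 -3.7 ] yaw units 3.12
```

>>> {"api": "servo_tool", "payload": {"plan": [[[1,-0.2,0.5,0,0,0,0.4],[1,-0.25,0.8,0,0,0,0.4],[1,-0.25,0.8,0,0,0,0.4],[1,-0.25,0.8,0,0,0,0.4],[1,-0.25,0.8,0,0,0,0.4]]]}}

```text
t: 19.97
ee_pos: [534.5, 125.4, 281.4]
orientation: [0.103, -3.137, 0.001]
ft_force: [0.6, -0.1, -1.8]
width: 13.7
grasp_force: 30.0
```

>>> {"api": "servo_tool", "payload": {"plan": [[[1,-0.25,0.8,0,0,0,0.4],[1,-0.2,0.7,0,0,0,0.4],[1,-0.12,0.4,0,0,0,0.32],[1,0,0,0,0,0,0],[1,0,0,0,0,0,0]]]}}

```text
t: 20.38
ee_pos: [512.3, 200.9, 281.7]
orientation: [0.257, -3.129, 0.001]
ft_force: [-0.2, -0.6, -3.6]
width: 13.7
grasp_force: 30.0
```

```bash
python3 -c "
from m import *
x,y=W((0,-9));delta(x,y,139,99.3)"
```

```text
pos [512.3 200.9 281.7] yaw 99.4 tilt [-0.002 -0.001 -1.   ] F [-0.2 -0.6 -3.6] w 13.7 t 20.38
d units [ 0.06 -0.02 -3.57] yaw units -0.02
```

>>> {"api": "servo_tool", "payload": {"plan": [[[1,0.04,-0.02,-0.5,0,0,0],[1,0,0,-0.6,0,0,0],[1,0,0,-0.6,0,0,0],[1,0,0,-0.5,0,0,0],[1,0,0,-0.4,0,0,0]]]}}

```text
t: 20.8
ee_pos: [514.3, 197.9, 176.7]
orientation: [0.251, -3.129, 0.002]
ft_force: [1.0, 0.7, -2.4]
width: 13.8
grasp_force: 30.0
```

>>> {"api": "servo_tool", "payload": {"plan": [[[1,0,0,-0.3,0,0,0],[1,0,0,0,0,0,0],[1,0,0,0,0,0,0]]]}}

```text
t: 21.05
ee_pos: [514.8, 198.8, 166.5]
orientation: [0.253, -3.13, 0.001]
ft_force: [0.4, 0.4, -2.3]
width: 13.9
grasp_force: 30.0
```

```bash
python3 -c "
from m import *
x,y=W((0,-9));delta(x,y,139,99.3)"
```

```text
pos [514.8 198.8 166.5] yaw 99.2 tilt [-0.002 -0.001 -1.   ] F [ 0.4  0.4 -2.3] w 13.9 t 21.05
d units [-0.    0.03 -0.69] yaw units 0.01
```

>>> {"api": "servo_tool", "payload": {"plan": [[[1,0,0,-0.2,0,0,0],[1,0,0,-0.2,0,0,0],[1,0,0,-0.13,0,0,0],[1,0,0,-0.08,0,0,0],[1,0,0,-0.04,0,0,0]]]}}

```text
t: 21.47
ee_pos: [514.6, 199.7, 140.6]
orientation: [0.255, -3.131, 0.0]
ft_force: [-0.5, 0.6, -1.9]
width: 14.2
grasp_force: 30.0
```

```bash
python3 -c "
from m import *
x,y=W((0,-9));delta(x,y,139,99.3)"
```

```text
pos [514.6 199.7 140.6] yaw 99.3 tilt [-0.001 -0.    -1.   ] F [-0.5  0.6 -1.9] w 14.2 t 21.47
d units [-0.    0.01 -0.04] yaw units -0.0
```

>>> {"api": "servo_tool", "payload": {"plan": [[[1,0,0,-0.04,0,0,0],[0.4,0,0,0,0,0,0],[-0.14,0,0,0,0,0,0],[-0.14,0,0,0,0,0,0],[-0.14,0,0,0.2,0,0,0]]]}}

```text
t: 21.88
ee_pos: [514.3, 199.5, 146.8]
orientation: [0.255, -3.129, 0.001]
ft_force: [0.1, 0.3, 0.0]
width: 37.1
grasp_force: 0.0
```

>>> {"api": "servo_tool", "payload": {"plan": [[[-0.14,0,0,0.5,0,0,0],[-0.14,0,0,0.8,0,0,0],[-0.14,0,0,0.9,0,0,0],[-0.14,0,0,0.9,0,0,0],[-0.14,0,0,0.4,0,0,0]]]}}

```text
t: 22.3
ee_pos: [516.2, 200.2, 292.6]
orientation: [-0.254, 3.125, 0.003]
ft_force: [0.6, -0.5, 0.6]
width: 50.0
grasp_force: 0.0
```

```bash
python3 -c "
from m import *
im=snap('top','t8')[:,:,::-1].copy()
c,r,st=handle(im,(317,172),78,thr=100); print(c,r,st)
delta(675.5,-15,135,91.5)"
```

```text
[676.41785  -14.895142] ((676.4417114257812, -14.904747009277344), (37.0037841796875, 10.797099113464355), 0.7776144742965698) [ 14   8   6  18 108]
pos [517.  200.5 294.3] yaw 99.3 tilt [ 0.009  0.003 -1.   ] F [1.3 0.2 1.6] w 49.9 t 22.35
d units [ 3.96 -5.39 -3.98] yaw units -1.56
```

>>> {"api": "servo_tool", "payload": {"plan": [[[-0.14,0.56,-0.77,-0.1,0,0,-0.22],[-0.14,0.56,-0.77,0,0,0,-0.22],[-0.14,0.56,-0.77,0,0,0,-0.22],[-0.14,0.56,-0.77,0,0,0,-0.22],[-0.14,0.56,-0.77,0,0,0,-0.22]]]}}

```text
t: 22.77
ee_pos: [627.4, 44.2, 283.4]
orientation: [0.103, -3.14, -0.0]
ft_force: [0.4, 0.4, 0.2]
width: 50.0
grasp_force: 0.0
```

>>> {"api": "servo_tool", "payload": {"plan": [[[-0.14,0.56,-0.77,0,0,0,-0.22],[-0.14,0.55,-0.7,0,0,0,-0.22],[-0.14,0,0,-0.4,0,0,0],[-0.14,0,0,-0.6,0,0,0],[-0.14,0,0,0,0,0,0]]]}}

```text
t: 23.18
ee_pos: [669.0, -13.9, 238.9]
orientation: [0.042, -3.134, -0.001]
ft_force: [-0.6, -0.9, -0.2]
width: 50.2
grasp_force: 0.0
```

```bash
python3 -c "
from m import *
delta(675.5,-15,134,91.5)"
```

```text
pos [669.  -13.9 238.9] yaw 91.5 tilt [-0.007  0.    -1.   ] F [-0.6 -0.9 -0.2] w 50.2 t 23.18
d units [ 0.16 -0.03 -2.62] yaw units -0.0
```

>>> {"api": "servo_tool", "payload": {"plan": [[[-0.14,0.12,-0.03,-0.6,0,0,0],[-0.14,0,0,-0.7,0,0,0],[-0.14,0,0,-0.6,0,0,0],[-0.14,0,0,-0.4,0,0,0],[-0.14,0,0,-0.2,0,0,0]]]}}

```text
t: 23.6
ee_pos: [674.7, -13.9, 141.5]
orientation: [0.045, -3.138, -0.0]
ft_force: [0.4, -0.5, -1.4]
width: 50.1
grasp_force: 0.0
```

>>> {"api": "servo_tool", "payload": {"plan": [[[-0.14,0,0,-0.05,0,0,0],[-0.14,0,0,0,0,0,0]]]}}

```text
t: 23.77
ee_pos: [676.1, -14.1, 141.8]
orientation: [0.044, -3.141, 0.0]
ft_force: [0.4, -0.6, -0.5]
width: 49.8
grasp_force: 0.0
```

```bash
python3 -c "
from m import *
delta(675.5,-15,134,91.5)"
```

```text
pos [676.1 -14.1 141.8] yaw 91.6 tilt [-0. -0. -1.] F [ 0.4 -0.6 -0.5] w 49.8 t 23.77
d units [-0.01 -0.02 -0.19] yaw units -0.02
```

>>> {"api": "servo_tool", "payload": {"plan": [[[-0.14,0,0,-0.16,0,0,0],[0.3,0,0,0,0,0,0],[0.6,0,0,0,0,0,0],[1,0,0,0,0,0,0],[1,0,0,0,0,0,0]]]}}

```text
t: 24.18
ee_pos: [676.3, -14.3, 135.7]
orientation: [-0.044, 3.14, -0.0]
ft_force: [0.3, 0.7, 0.1]
width: 27.0
grasp_force: 0.0
```

>>> {"api": "servo_tool", "payload": {"plan": [[[1,0,0,0,0,0,0],[1,0,0,0,0,0,0],[1,0,0,0,0,0,0],[1,0,0,0,0,0,0]]]}}

```text
t: 24.52
ee_pos: [676.1, -14.4, 135.3]
orientation: [-0.044, 3.141, -0.0]
ft_force: [-1.2, -1.2, 2.2]
width: 14.1
grasp_force: 30.0
```

>>> {"api": "servo_tool", "payload": {"plan": [[[1,0,0,0.1,0,0,0],[1,0,0,0.4,0,0,0],[1,0,0,0.7,0,0,0],[1,0,0,0.7,0,0,0],[1,0,0,0.7,0,0,0]]]}}

```text
t: 24.93
ee_pos: [675.3, -14.2, 239.4]
orientation: [0.044, -3.139, -0.0]
ft_force: [0.2, -0.0, -2.8]
width: 13.5
grasp_force: 30.0
```

>>> {"api": "servo_tool", "payload": {"plan": [[[1,0,0,0.7,0,0,0],[1,0,0,0.4,0,0,0],[1,0,0,0,0,0,0]]]}}

```text
t: 25.18
ee_pos: [677.6, -14.3, 287.4]
orientation: [-0.044, 3.135, -0.0]
ft_force: [1.6, -0.6, -1.7]
width: 13.7
grasp_force: 30.0
```

```bash
python3 -c "
from m import *
x,y=W((72,-9));delta(x,y,139,99.3)"
```

```text
pos [677.6 -14.3 287.4] yaw 91.6 tilt [ 0.007 -0.    -1.   ] F [ 1.6 -0.6 -1.7] w 13.7 t 25.18
d units [-2.3   5.65 -3.71] yaw units 1.54
```

>>> {"api": "servo_tool", "payload": {"plan": [[[1,-0.2,0.5,0,0,0,0.2],[1,-0.33,0.8,0,0,0,0.2],[1,-0.33,0.8,0,0,0,0.2],[1,-0.33,0.8,0,0,0,0.2],[1,-0.33,0.8,0,0,0,0.2]]]}}

```text
t: 25.6
ee_pos: [613.5, 134.7, 281.1]
orientation: [0.181, -3.133, 0.0]
ft_force: [0.4, 0.3, -3.9]
width: 13.8
grasp_force: 30.0
```

>>> {"api": "servo_tool", "payload": {"plan": [[[1,-0.33,0.8,0,0,0,0.2],[1,-0.3,0.75,0,0,0,0.2],[1,-0.1,0.4,0,0,0,0.14],[1,0,0,0,0,0,0],[1,0,0,0,0,0,0]]]}}

```text
t: 26.02
ee_pos: [585.1, 212.3, 281.6]
orientation: [0.257, -3.129, 0.001]
ft_force: [0.6, 0.3, -2.5]
width: 13.8
grasp_force: 30.0
```

```bash
python3 -c "
from m import *
x,y=W((72,-9));delta(x,y,139,99.3)"
```

```text
pos [585.1 212.3 281.6] yaw 99.4 tilt [-0.002 -0.001 -1.   ] F [ 0.6  0.3 -2.5] w 13.8 t 26.02
d units [ 0.01 -0.02 -3.56] yaw units -0.02
```

>>> {"api": "servo_tool", "payload": {"plan": [[[1,0,-0.02,-0.5,0,0,0],[1,0,0,-0.6,0,0,0],[1,0,0,-0.6,0,0,0],[1,0,0,-0.5,0,0,0],[1,0,0,-0.4,0,0,0]]]}}

```text
t: 26.43
ee_pos: [585.5, 209.0, 176.4]
orientation: [0.252, -3.129, 0.002]
ft_force: [0.7, -0.5, -3.2]
width: 13.6
grasp_force: 30.0
```

>>> {"api": "servo_tool", "payload": {"plan": [[[1,0,0,-0.3,0,0,0],[1,0,0,0,0,0,0],[1,0,0,0,0,0,0]]]}}

```text
t: 26.68
ee_pos: [586.0, 210.0, 166.4]
orientation: [0.253, -3.13, 0.001]
ft_force: [-0.5, -0.5, -2.4]
width: 14.1
grasp_force: 30.0
```

>>> {"api": "servo_tool", "payload": {"plan": [[[1,0,0,-0.2,0,0,0],[1,0,0,-0.2,0,0,0],[1,0,0,-0.13,0,0,0],[1,0,0,-0.08,0,0,0],[1,0,0,-0.04,0,0,0]]]}}

```text
t: 27.1
ee_pos: [585.8, 210.9, 140.5]
orientation: [0.255, -3.131, 0.0]
ft_force: [0.2, -1.1, -3.2]
width: 13.8
grasp_force: 30.0
```

```bash
python3 -c "
from m import *
x,y=W((72,-9));delta(x,y,139,99.3)"
```

```text
pos [585.8 210.9 140.5] yaw 99.3 tilt [-0.001 -0.    -1.   ] F [ 0.2 -1.1 -3.2] w 13.8 t 27.1
d units [-0.    0.02 -0.04] yaw units -0.0
```

>>> {"api": "servo_tool", "payload": {"plan": [[[1,0,0,-0.04,0,0,0],[0.4,0,0,0,0,0,0],[-0.14,0,0,0,0,0,0],[-0.14,0,0,0,0,0,0],[-0.14,0,0,0.2,0,0,0]]]}}

```text
t: 27.52
ee_pos: [585.5, 210.7, 146.7]
orientation: [0.255, -3.13, 0.001]
ft_force: [-0.7, -0.4, -0.7]
width: 37.2
grasp_force: 0.0
```

>>> {"api": "servo_tool", "payload": {"plan": [[[-0.14,0,0,0.5,0,0,0],[-0.14,0,0,0.8,0,0,0],[1,0,0,0.9,0,0,0],[1,0,0,0.9,0,0,0],[1,0,0,0.9,0,0,0]]]}}

```text
t: 27.93
ee_pos: [585.8, 210.8, 309.8]
orientation: [-0.255, 3.131, 0.0]
ft_force: [0.2, -1.1, -1.2]
width: 33.4
grasp_force: 0.0
```

>>> {"api": "servo_tool", "payload": {"plan": [[[1,-0.2,-0.8,0.4,0,0,0],[1,-0.2,-0.8,0.4,0,0,0],[1,-0.2,-0.8,0.4,0,0,0],[1,-0.2,-0.8,0.4,0,0,0],[1,0,0,0,0,0,0]]]}}

```text
t: 28.35
ee_pos: [553.8, 79.0, 375.6]
orientation: [-0.25, 3.127, -0.002]
ft_force: [-0.3, -0.8, 0.7]
width: 1.1
grasp_force: 0.0
```

```bash
python3 -c "
from m import *
a=snap('side','s9')[30:230,260:600]; b=snap('top','t9')[130:330,0:340]
cv2.imwrite('pics/c9.png',cv2.resize(np.vstack([a,b])[:,:,::-1],None,fx=1.5,fy=1.5))
delta(580,210,300,99.3)"
```

```text
pos [554.1  82.  373.1] yaw 99.2 tilt [ 0.003  0.001 -1.   ] F [-0.2  0.1  0. ] w 0.4 t 28.45
d units [ 0.65  3.2  -1.83] yaw units 0.03
```

View pics/c9.png

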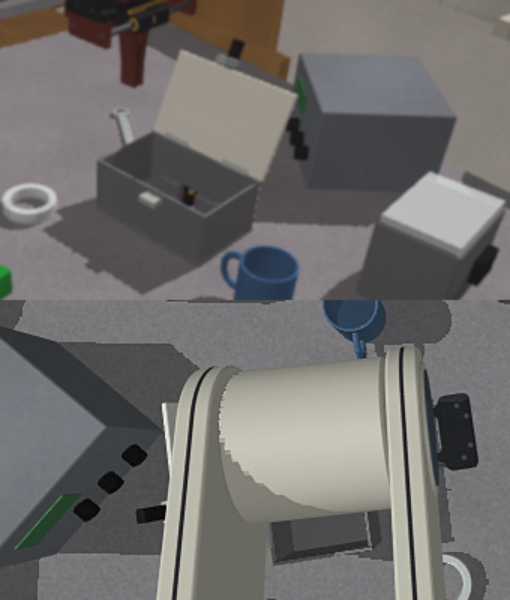

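The side crop shows the cover open and one screw in the box at (188,192). The top view is blocked by the arm, so I clear it and look again. The instrument's near corner is at top pixel (105,215) on the floor and (71,215) at its lid.

>>> {"api": "servo_tool", "payload": {"plan": [[[1,0,-0.9,0,0,0,0],[1,0,-0.9,0,0,0,0],[1,0,-0.9,0,0,0,0],[1,0,-0.9,0,0,0,0],[1,0,-0.9,0,0,0,0]]]}}

```text
t: 28.87
ee_pos: [554.1, -97.5, 370.9]
orientation: [0.257, -3.13, -0.001]
ft_force: [1.0, -0.4, -0.6]
width: 0.6
grasp_force: 0.0
```

```bash
python3 -c "
from m import *
a=snap('side','s10')[90:210,310:450]; b=snap('top','t10')[180:310,100:260]
cv2.imwrite('pics/c10.png',np.hstack([cv2.resize(a,(390,390)),cv2.resize(b,(400,390))])[:,:,::-1])
print(ray('top',105,215,0))
for h in(130,150,170,190,210): print(h,ray('top',71,215,h))
im=cv2.imread('pics/t10.png')
for s in((211,246),(208,215)):
  try: c,r,st=handle(im,s,83); print(c,L(c),r)
  except Exception as e: print(e)
"
```

```text
[581.65010985 469.3401089    0.        ]
130 [575.84250569 471.1155348  130.        ]
150 [575.10926242 459.62018848 150.        ]
170 [574.37601915 448.12484216 170.        ]
190 [573.64277588 436.62949584 190.        ]
210 [572.9095326  425.13414952 210.        ]
[514.7813  199.20901] [ 0.07167028 -9.74986154] ((514.9861450195312, 199.3347930908203), (40.17881393432617, 12.085432052612305), 9.06105899810791)
[586.49786 210.2659 ] [ 72.63274026 -10.38998776] ((586.7006225585938, 210.34228515625), (40.69512176513672, 12.425508499145508), 8.995697021484375)
```

View pics/c10.png

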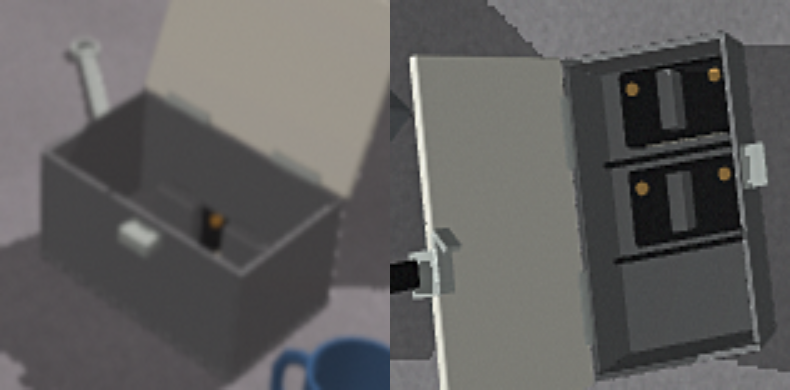

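Both fresh packs are seated at box x 0 and 72. The instrument is only about 135 mm high, so there is room behind the cover. Now I go behind it.

```bash
python3 -c "
from m import *
x,y=W((55,175));print(x,y);delta(x,y,275,99.3)"
```

```text
539.23147137521 390.3943239598501
pos [ 554.3 -100.1  370.8] yaw 99.1 tilt [-0.001 -0.001 -1.   ] F [ 0.2  0.4 -0.2] w 0.5 t 28.97
d units [-0.38 12.26 -2.4 ] yaw units 0.04
```

>>> {"api": "servo_tool", "payload": {"plan": [[[1,-0.03,0.9,0,0,0,0],[1,-0.03,0.95,0,0,0,0],[1,-0.03,0.95,0,0,0,0],[1,-0.03,0.95,0,0,0,0],[1,-0.03,0.95,0,0,0,0]]]}}

```text
t: 29.38
ee_pos: [547.4, 94.2, 371.0]
orientation: [0.256, -3.13, -0.001]
ft_force: [0.6, 0.3, 0.8]
width: 0.3
grasp_force: 0.0
```

>>> {"api": "servo_tool", "payload": {"plan": [[[1,-0.03,0.95,0,0,0,0],[1,-0.03,0.95,0,0,0,0],[1,-0.03,0.95,0,0,0,0],[1,-0.03,0.95,0,0,0,0],[1,-0.03,0.95,0,0,0,0]]]}}

```text
t: 29.8
ee_pos: [540.6, 284.6, 370.9]
orientation: [0.257, -3.13, -0.0]
ft_force: [-0.4, -0.7, -0.1]
width: 0.4
grasp_force: 0.0
```

>>> {"api": "servo_tool", "payload": {"plan": [[[1,-0.03,0.95,0,0,0,0],[1,-0.03,0.95,0,0,0,0],[1,0,0.9,0,0,0,0],[1,0,0,0,0,0,0]]]}}

```text
t: 30.13
ee_pos: [537.5, 400.3, 370.4]
orientation: [0.264, -3.13, -0.003]
ft_force: [-0.3, -0.5, -0.2]
width: 0.1
grasp_force: 0.0
```

>>> {"api": "servo_tool", "payload": {"plan": [[[1,0,0,-0.6,0,0,0],[1,0,0,-0.8,0,0,0],[1,0,0,-0.7,0,0,0],[1,0,0,-0.3,0,0,0],[1,0,0,0,0,0,0]]]}}

```text
t: 30.55
ee_pos: [537.5, 392.6, 271.6]
orientation: [0.256, -3.125, 0.005]
ft_force: [-0.4, -0.5, 0.6]
width: 0.1
grasp_force: 0.0
```

```bash
cat >> m.py <<'E'
def where():
    o=readout.get_obs(); p=o['ee_pos']; l=L(p); print('box x,y,tip z',np.round([l[0],l[1],p[2]-80],1),'F box',np.round(L(np.array(o['ft_force'][:2])+BO),1),round(o['ft_force'][2],1),round(o['t'],1))
E
python3 -c "
from m import *
where()"
```

```text
box x,y,tip z [ 53.6 177.4 191.6] F box [-0.4 -0.4] 0.6 30.6
```

>>> {"api": "servo_tool", "payload": {"plan": [[[1,0.05,-0.3,0.05,0,0,0],[1,0.05,-0.3,0.05,0,0,0],[1,0.05,-0.3,0.05,0,0,0],[1,0.05,-0.3,0.05,0,0,0],[1,0.05,-0.3,0.05,0,0,0]]]}}

```text
t: 30.97
ee_pos: [550.9, 332.4, 288.5]
orientation: [-0.253, 3.127, 0.006]
ft_force: [-0.3, 4.9, 3.3]
width: 0.5
grasp_force: 2.2
```

>>> {"api": "servo_tool", "payload": {"plan": [[[1,0.05,-0.3,0.05,0,0,0],[1,0.05,-0.3,0.05,0,0,0]]]}}

```text
t: 31.13
ee_pos: [554.6, 307.8, 291.4]
orientation: [-0.254, 3.128, 0.002]
ft_force: [1.3, 4.3, 2.6]
width: 0.7
grasp_force: 1.7
```

```bash
python3 -c "
from m import *
where()"
```

```text
box x,y,tip z [ 56.8  91.  211.4] F box [2.  4.1] 2.6 31.1
```

>>> {"api": "servo_tool", "payload": {"plan": [[[1,0.064,-0.395,-0.03,0,0,0],[1,0.064,-0.395,-0.05,0,0,0],[1,0.064,-0.395,-0.12,0,0,0],[1,0.064,-0.395,-0.17,0,0,0]]]}}

```text
t: 31.47
ee_pos: [564.5, 243.9, 275.2]
orientation: [-0.254, 3.13, 0.0]
ft_force: [2.0, 3.4, 1.9]
width: 0.4
grasp_force: 2.5
```

>>> {"api": "servo_tool", "payload": {"plan": [[[1,0.056,-0.345,-0.24,0,0,0],[1,0.052,-0.32,-0.29,0,0,0],[1,0.045,-0.27,-0.34,0,0,0],[1,0.035,-0.22,-0.37,0,0,0],[1,0,0,0,0,0,0]]]}}

```text
t: 31.88
ee_pos: [570.4, 196.0, 222.3]
orientation: [0.252, -3.127, 0.004]
ft_force: [0.1, -0.2, 3.4]
width: 0.6
grasp_force: 1.3
```

```bash
python3 -c "
from m import *
where()"
```

```text
box x,y,tip z [ 54.4 -21.9 142.3] F box [ 0.1 -0.2] 3.4 31.9
```

>>> {"api": "servo_tool", "payload": {"plan": [[[1,0.035,-0.22,-0.35,0,0,0],[1,0.03,-0.2,-0.25,0,0,0],[1,0.03,-0.2,-0.15,0,0,0],[1,0.02,-0.15,-0.06,0,0,0],[1,0,0,0,0,0,0]]]}}

```text
t: 32.3
ee_pos: [575.5, 167.5, 192.1]
orientation: [0.254, -3.129, 0.001]
ft_force: [0.4, 0.4, -0.3]
width: 0.9
grasp_force: 0.0
```

```bash
python3 -c "
from m import *
where()"
```

```text
box x,y,tip z [ 54.9 -50.8 112.1] F box [0.5 0.4] -0.3 32.3
```

>>> {"api": "servo_tool", "payload": {"plan": [[[1,0,0,-0.06,0,0,0],[1,0,0,-0.05,0,0,0],[1,0,0,0,0,0,0]]]}}

```text
t: 32.55
ee_pos: [575.5, 167.6, 188.0]
orientation: [0.255, -3.13, 0.003]
ft_force: [-0.2, -0.4, 1.2]
width: 0.9
grasp_force: 0.8
```

>>> {"api": "servo_tool", "payload": {"plan": [[[1,0,0,-0.05,0,0,0],[1,0,0,-0.05,0,0,0],[1,0,0,0,0,0,0]]]}}

```text
t: 32.8
ee_pos: [575.7, 168.3, 183.9]
orientation: [0.255, -3.13, 0.001]
ft_force: [-0.9, -2.1, 2.7]
width: 0.4
grasp_force: 1.7
```

```bash
python3 -c "
from m import *
where()"
```

```text
box x,y,tip z [ 55.2 -50.1 103.9] F box [-1.2 -1.9] 2.7 32.8
```

>>> {"api": "servo_tool", "payload": {"plan": [[[1,0,0,-0.05,0,0,0],[1,0,0,-0.05,0,0,0],[1,0,0,0,0,0,0]]]}}

```text
t: 33.05
ee_pos: [575.9, 168.4, 181.8]
orientation: [0.255, -3.131, 0.001]
ft_force: [-7.4, -5.8, 21.1]
width: 0.8
grasp_force: 10.6
```

>>> {"api": "servo_tool", "payload": {"plan": [[[1,0,0,-0.05,0,0,0],[1,0,0,0,0,0,0]]]}}

```text
t: 33.22
ee_pos: [575.9, 168.4, 180.9]
orientation: [0.255, -3.131, 0.001]
ft_force: [-10.0, -6.9, 30.5]
width: 0.5
grasp_force: 15.5
```

```bash
python3 -c "
from m import *
where()"
```

```text
box x,y,tip z [ 55.5 -50.1 100.9] F box [-11.   -5.2] 30.5 33.2
```

Firm stop at 30 N. I lift off and check.

>>> {"api": "servo_tool", "payload": {"plan": [[[1,0,0,0.3,0,0,0],[1,0,0,0.7,0,0,0],[1,0,0,0.9,0,0,0],[1,0,-0.3,0.9,0,0,0],[1,0,-0.9,0.7,0,0,0]]]}}

```text
t: 33.63
ee_pos: [576.6, 126.4, 318.5]
orientation: [-0.26, 3.128, 0.003]
ft_force: [1.4, -0.3, 1.2]
width: 1.0
grasp_force: 0.0
```

>>> {"api": "servo_tool", "payload": {"plan": [[[1,0,-0.9,0.2,0,0,0],[1,0,-0.9,0,0,0,0],[1,0,-0.9,0,0,0,0],[1,0,-0.9,0,0,0,0],[1,0,-0.9,0,0,0,0]]]}}

```text
t: 34.05
ee_pos: [575.6, -57.4, 323.6]
orientation: [0.255, -3.131, -0.001]
ft_force: [0.2, -0.1, 1.3]
width: 0.1
grasp_force: 0.0
```

>>> {"api": "servo_tool", "payload": {"plan": [[[1,0.5,-0.6,0,0,0,0],[1,0.5,-0.6,0,0,0,0],[1,0.5,-0.6,0,0,0,0],[1,0,0,0,0,0,0],[1,0,0,0,0,0,0]]]}}

```text
t: 34.47
ee_pos: [636.3, -129.0, 322.9]
orientation: [0.252, -3.131, -0.001]
ft_force: [-0.4, -0.0, -0.1]
width: 0.6
grasp_force: 0.0
```

```bash
python3 -c "
from m import *
a=snap('side','s11')[100:220,300:460]; b=snap('top','t11')
cv2.imwrite('pics/c11.png',np.vstack([b[100:330,:500],cv2.resize(a,(500,375))])[:590,:,::-1])
d=cv2.absdiff(cv2.imread('pics/top0.png'),b[:,:,::-1])[185:315,160:275].max(2); print('px differing',(d>60).sum())
ys,xs=np.nonzero(d>60); print(xs[:20]+160,ys[:20]+185)
where()
im=b[:,:,::-1].astype(int); print(rect(((im.min(2)>170)*255).astype(np.uint8),103,(150,180,262,315)))
"
```

```text
px differing 0
[] []
box x,y,tip z [  66.4 -351.6  243.1] F box [-0.4  0.5] -0.4 34.6
((513.8445434570312, 208.22067260742188), (224.23789978027344, 137.124755859375), 9.466075897216797)
```

View pics/c11.png

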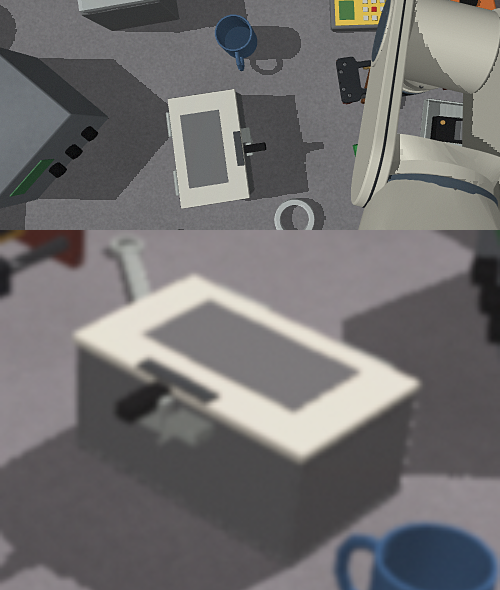

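The cover region matches the starting picture exactly, so it is latched, and the mug is unmoved at (236,35). Last, the tray.

View pics/s11.png

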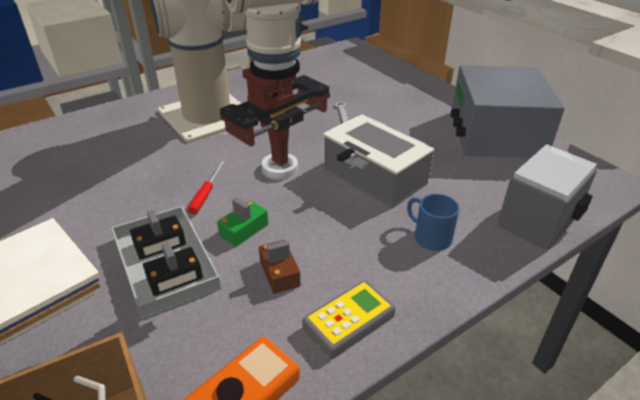

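Both spent packs stand upright in the tray at (155,235) and (173,270). The cover is latched, the mug is in place and the gripper is in free air. Handing in.

```bash
python3 -c "
from workcell import close_job
print(close_job())"
```

```text
the job is handed in; nothing more can be done
None
```

I handed in the job at about 35 s: both spent packs stand upright in the tray, both fresh packs are seated in bays of their own (middle and +x), the cover is latched and the mug has not moved.

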